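Warm the key-cup block for five minutes

ROBOT

A 7-joint arm with a two-finger parallel gripper is mounted at the origin on the work surface. World frame = base frame: x ahead of the robot, y to its left, z up, the work surface at z = 0. Lengths are in m, angles in rad, forces in N, time in s.
With the tool pointing down it reaches from about 0.4 to 0.875 m from the base axis. Payload 19.3 kg.
Tool frame: the origin (TCP) lies where the fingers leave the gripper's body, on its centre line; the fingertips stand bot.tip_reach ahead of it and the grasp point (between the pads) lies 54 mm ahead of it (bot.tip_reach is the distance from the TCP to the fingertips, in m); z points along the fingers, y is the line along which they close (so a half turn about z gives the same grasp; the last joint's range is limited). The gripper opens to 85 mm and grips with 20 to 120 N. Pads are 22 mm wide; open, the fingers measure 114 mm over their backs; the gripper's body (76 mm by 85 mm) begins 54 mm behind the grasp point. The pads swing forward as they close: fully open they stand 13 mm farther back than shut.
Start: joints at [1.256, 0.521, -0.036, 1.599, 0.021, 1.021, -0.113], TCP at [0.151, -0.606, 0.304] pointing down, gripper open.
Joint ranges: [-2.91, 2.91], [-0.3, 2.13], [-1.5, 1.42], [0.17, 2.43], [-1.26, 4.41], [0.16, 1.93], [-2.52, 2.52]. Speed limits (rad/s): [1.89, 1.89, 2.39, 2.39, 3.01, 3.01, 3.01].

INTERFACE

Orientations are given as [roll, pitch, yaw] about the fixed x, y, z axes, in that order (R = Rz(yaw) Ry(pitch) Rx(roll)).
In Python, from workcell import bot gives the robot as it stands. The module is installed in compiled form; this text tells all that it offers.
- The arm moves only by the shell command python3 -m jog 'ROWS' [FORCE]. ROWS is JSON, a list that holds one entry, the list of rows, each a list of 7 numbers: the shift along the tool's x, y, z in mm, then the turn, a rotation vector about the tool's x, y, z in rad, then the opening, from 0 (shut) to 1 (fully open). In form: [[[tx, ty, tz, wx, wy, wz, fingers], ...]]. A call has 1 to 5 rows; each row shifts and turns the commanded pose from where the row before left it, along the tool's axes as they then stand; what a row does not reach is not made up. A row lasts 1/10 s, in which the tool goes at most 50 mm and 8.59 degrees, less where a joint would pass 70% of its speed; a pose out of reach is approached as far as the arm can. A call is refused whole if a number of a shift passes 50 or a number of a turn 0.15, either way. A call with a gripper value outside its range is refused whole. The fingers move at their own pace and stop on an object; FORCE is the grip in N (left out, the last holds). Time passes only in rows, so rows that do not move let the fingers close. It gives the time, the measured TCP pose, the force, the opening and the grip force at its end, in the units of the state.
- bot.observe(): the state, without advancing time (a new reading comes with each control period).
- bot.grab_frame(name): name is "side" or "top" or "wrist"; returns a dict with "img" (480x640x3 uint8, red, green, blue), "intrinsics" (3x3 intrinsics, pixels), "R" (3x3) and "t" (3): a world point X has camera coordinates R X + t; the wrist camera has in their place "tool_from_camera" (4x4, takes a point from camera to tool coordinates, whose origin is the TCP and whose axes are the flange's). Camera axes: x right, y down, z forward; pixel columns grow to the right and rows downward; lengths in m; the calibration is good to about 2 mm. The wrist camera is an equidistant fisheye: a pixel r from the principal point sees the ray r / f radians off the axis. A picture is of the moment at which its call begins: read the wrist's pose just before it. There is no depth.
- bot.job_done(): hands the job in; it is judged then, once.
Trained networks look in a picture, given as the dict that the camera call returned (one of the last four; its "shot" number tells which), for a name from the list of things; names that differ only in an ending like _2 or _b are one class to them, and where a whole thing is asked for, a point or a joint stands for the part that bears it (a point fixed in the world has none). Each returns a list of dicts, best first, with "conf" (0 to 1); they miss things now and then, are a little off and sometimes report something else, mostly with a low value. They report only what shows in the picture. A call takes as long as a camera call. They do not tell look-alikes from the thing itself.
- bot.trace(query, picture): "region" (480x640 bool, what is visible of it).
- bot.spot_point(query, picture): "xyz" ([x, y, z] in m, in world coordinates, good to about 4 mm: a listed point, or the origin of a listed thing).
The state is a dict: "clock": time; "qpos": joint angles; "qd": joint speeds; "joint_efforts": joint torques, N m; "position": TCP position; "tool_rot": TCP orientation; "force": force on the tool from outside, world axes, zero at the start; "moment": the same for the moment, N m; "grip_width": finger opening in m; "finger_force": force on a finger pad.
Only numpy, scipy, OpenCV 4.12 (cv2) and the standard library are available. Lean on these libraries where they do the work, as an engineer would, in place of code of your own. Each camera call takes 0.05 s, during which the arm holds its last target. There are 200 camera calls.

TASK

Move the white-and-red spray can aside and leave it standing, so that you can draw out the yellow wooden block of brass key cups from under the rack's roof behind it, and lay the block gently, cups up, lengthwise on the warmer's steel plate, within its edges. Then roll the warmer's ribbed wheel with a fingertip until the 5 stands on top, between the red pointers. Leave the other things on the bench where they are.

Things in the scene. Friction and masses are not known exactly. Their poses are not given: they have to be found in the camera images.
- can_mid (a point): White aerosol can with red bands, 52 mm diameter up to 118 mm high, then a 40 mm wide white cap to 150 mm; 0.17 to 0.35 kg; standing upright; point at its centre, half-way up, its z axis up. It stands 8 to 30 mm in front of the yellow block's near end.
- block_mid (a point): Yellow wooden block with a row of five brass cups on top, 130 mm long (its x) by 46 mm wide (its y) by 38 mm high (to 40 mm over the cups), about 0.18 kg; point at its centre, 19 mm up; its x axis runs along the block, away from the open mouth of the rack into the bay. It lies on the bench in one of the rack's two bays with about its near 60 mm sticking out.
- rack: Fixed plywood rack, 110 mm deep (x) by 230 mm wide (y) by 56 mm high: roof 8 mm thick, its underside 48 mm up; two side-by-side bays, each 100 mm wide, centred at y = -55 and +55 mm in its frame, no floor, open at the front (-x, mouth at x = -55 mm), back wall 10 mm. Origin under its centre on the bench; z up.
- warmer: Fixed bench warmer. Origin on the bench under the centre of its steel plate; x along the plate's length, y to its left, z up. Grey base 190 x 135 x 24 mm under the plate. Blue timer box at its right (-y): 150 mm (x) by 80 mm (y), centred at x = 0, y = -125 mm, top 78 mm above the bench.
- plate_top (a point): Centre of the warmer's flat steel plate, on its upper face 30 mm above the bench; the plate is 170 mm (x) by 110 mm (y); axes as the warmer's.
- wheel_hub (a point): Middle of the minute wheel's axle, 62 mm above the bench, inside the blue timer box (16 mm below its top); axes as the warmer's, axle along y. Wheel: black drum of radius 48 mm, 34 mm wide (y), with eight orange cross ribs 5 mm thick reaching to radius 60 mm, 45 degrees apart, and a white digit 0 to 7 midway between ribs. Its upper part stands out of the box.
- wheel_top (a point): Top of the wheel's drum, 110 mm above the bench (48 mm over the axle), fixed to the warmer: the digit here, between the two red pointers, is the one set. The pointers stand 26 mm either side of the wheel's middle plane and end 103 mm above the bench. Push a rib with a shut fingertip put down in the gap between two ribs.
- minute_wheel (a joint): Turn of the wheel in rad, 0 to 5.498: digit k is on top at k x 0.785 (5 at 3.927). Grows as the top rolls towards the warmer's +x, away from the robot. Ribs stand at joint + 0.393 + n x 0.785 from straight up, measured towards +x. No click stops: friction (0.07 N m, 1.2 N at a rib) holds it where it is left. Starts between 0.6 and 2.6, also between digits.
- jar_mid (a point): Amber glass jar with black cap, 60 mm diameter, 85 mm high, in front of the other bay; standing upright; point at its centre, half-way up, its z axis up. Leave alone.
- spare_mid (a point): Dark grey block without cups, same size and lie as the yellow one, in the other bay; point at its centre. Leave alone.
- burner_mid (a point): Glass spirit burner, 76 mm diameter, 86 mm high; standing upright; point at its centre, half-way up, its z axis up. Leave alone.
- tin_mid (a point): Round pad tin, 86 mm diameter, 26 mm high; point at its centre. Leave alone.
- clarinet_mid (a point): Black clarinet joint on two cork feet, 200 mm long along its x, 34 mm wide, 34 mm high; point at its centre. Leave alone.
- screwdriver_grip (a point): Blue-handled screwdriver lying flat, 170 mm long along its x, handle to -x, under 35 mm high; point on its handle. Leave alone.
Not all that is in view belongs to the job. Of the things that look like the part that bears can_mid, the middle-sized one is meant. Leave any green look-alike of the part that bears block_mid alone.

How it is judged:
On the way, in this order (a step that is already met when the one before it is completed fails the run):
1. the can has been moved aside and stands upright on the bench, let go (angle between can_mid's own z axis and vertical below 0.1 rad and height (world z) of can_mid below 0.081 m and distance of can_mid from where it was at the start of the episode above 0.05 m and contact force between can and the fingers below 0.1 N and linear speed of can below 0.05 m/s), for 0.2 s.
2. the block lies on the plate, let go (x of block_mid in the frame of plate_top between -0.035 and 0.035 m and y of block_mid in the frame of plate_top between -0.04 and 0.04 m and z of block_mid in the frame of plate_top between 0.013 and 0.025 m and angle between the x axis of block_mid and the x axis of plate_top, either way round below 0.35 rad and angle between block_mid's own z axis and vertical below 0.1 rad and contact force between block and the fingers below 0.1 N), for 0.2 s.
3. the wheel is at 5 (value of joint minute_wheel between 3.777 and 4.077 rad), for 0.2 s.
At the end, for the whole second after the job is handed in: Can upright on the bench, over 50 mm from its start; block flat and at rest on the plate, centre within 35 mm along and 40 mm across of the plate centre, lengthwise within 0.35 rad either way round; wheel at rest within 0.15 rad of digit 5 (3.927); all let go (all of step 2 and all of step 3 and angle between can_mid's own z axis and vertical below 0.1 rad and height (world z) of can_mid below 0.081 m and distance of can_mid from where it was at the start of the episode above 0.05 m and contact force between can and the fingers below 0.1 N and velocity of joint minute_wheel between -0.05 and 0.05 rad/s and linear speed of each of block, can below 0.02 m/s); the robot touches nothing.
It fails at once if the jar, the grey block, the burner, the tin, the clarinet joint or the screwdriver is pushed more than 30 mm from where it was (distance of any of jar_mid, spare_mid, burner_mid, tin_mid, clarinet_mid, screwdriver_grip from where it was at the start of the episode above 0.03 m).
It fails at once if the spray can is tipped over (angle between can_mid's own z axis and vertical above 0.6 rad).
It fails at once if the block is let go in the air, more than 16 mm above the plate (contact force between block and the fingers below 0.1 N and height (world z) of block_mid above 0.065 m).
It also fails if it takes over 64 s, if anything falls off the work surface, if the arm or the gripper's body presses on something with over 40 N, if the wrist force passes 120 N, or if a joint passes its speed limit or range.

## Working session

There is one attempt and no reset: what is moved stays moved. The work goes in short steps, Python scripts to look and compute and a shell command to move; the robot and the scene stay as the last step left them, time stands still between calls to the robot, and variables do not carry over. Pictures are saved under pics/ and viewed, at most 10 in all, crops included, and the job is handed in when it is done.

```bash
mkdir -p pics; cat > h.py <<'E'
from workcell import bot
import numpy as np, cv2
from scipy.spatial.transform import Rotation as Ro
def look(cam,names):
    f=bot.grab_frame(cam)
    for n in names:
        for d in bot.spot_point(n,f)[:4]:
            x=np.array(d['xyz']); p=''
            if 'R' in f:
                c=np.array(f['intrinsics'])@(np.array(f['R'])@x+np.array(f['t'])); p=(c[:2]/c[2]).round()
            print(cam,n,round(d['conf'],2),x.round(4),p)
    return f
def st():
    s=bot.observe(); print({k:np.round(s[k],3).tolist() for k in('clock','position','tool_rot','force','grip_width','finger_force')}); return s
E
python3 - <<'E'
from h import *
s=st(); print(bot.tip_reach)
N=['can_mid','block_mid','rack','plate_top','wheel_hub','wheel_top','jar_mid','spare_mid','burner_mid','tin_mid','clarinet_mid','screwdriver_grip']
for c in('top','side'):
    f=look(c,N); cv2.imwrite(f'pics/{c}0.png',f['img'][:,:,::-1])
    if c=='top': print(f['R'],f['t'])
E
```

```text
{'clock': 0.0, 'position': [0.151, -0.606, 0.303], 'tool_rot': [-3.14, 0.0, 0.245], 'force': [0.493, -0.195, 0.445], 'grip_width': 0.085, 'finger_force': 0.0}
0.0726
top can_mid 0.95 [0.4875 0.2331 0.0732] [194. 258.]
top can_mid 0.84 [0.3235 0.2482 0.1079] [184. 323.]
top can_mid 0.75 [0.3986 0.206  0.058 ] [205. 294.]
top can_mid 0.69 [0.6199 0.1612 0.0157] [226. 213.]
top block_mid 0.81 [0.3705 0.0195 0.0165] [281. 305.]
top block_mid 0.62 [0.6013 0.2558 0.0194] [190. 220.]
top rack 0.67 [ 0.6588  0.2136 -0.0011] [207. 201.]
top plate_top 0.69 [ 0.5311 -0.1588  0.03  ] [348. 240.]
top wheel_hub 0.66 [ 0.5452 -0.2823  0.0638] [397. 230.]
top wheel_hub 0.39 [0.7343 0.0418 0.0112] [270. 171.]
top wheel_top 0.8 [ 0.5382 -0.28    0.1081] [399. 229.]
top wheel_top 0.67 [ 0.5435 -0.2816  0.0646] [397. 231.]
top jar_mid 0.85 [0.5033 0.1451 0.0435] [230. 253.]
top jar_mid 0.3 [0.623  0.1595 0.0177] [226. 211.]
top spare_mid 0.56 [0.6219 0.158  0.0215] [227. 211.]
top burner_mid 0.79 [ 0.3061 -0.4233  0.0388] [458. 324.]
top tin_mid 0.79 [0.7303 0.039  0.0113] [271. 172.]
top clarinet_mid 0
[... 882 characters left out ...]
578] [312. 205.]
side wheel_hub 0.63 [ 0.5283 -0.1603  0.0285] [312. 236.]
side wheel_hub 0.63 [ 0.5396 -0.2871  0.1054] [311. 191.]
side wheel_hub 0.41 [0.5035 0.1462 0.0501] [313. 301.]
side wheel_top 0.82 [ 0.5401 -0.2841  0.1098] [311. 190.]
side jar_mid 0.53 [0.504  0.145  0.0474] [313. 302.]
side spare_mid 0.97 [0.6225 0.1623 0.0127] [265. 315.]
side burner_mid 0.93 [ 0.3094 -0.4239  0.0445] [385. 188.]
side burner_mid 0.53 [0.4907 0.2381 0.0693] [316. 322.]
side burner_mid 0.32 [0.6047 0.2537 0.0196] [268. 339.]
side tin_mid 0.79 [0.7322 0.0357 0.0119] [231. 280.]
side clarinet_mid 0.62 [ 0.7267 -0.2641  0.0186] [250. 217.]
side screwdriver_grip 0.78 [0.4093 0.3578 0.0111] [349. 380.]
```

View pics/top0.png

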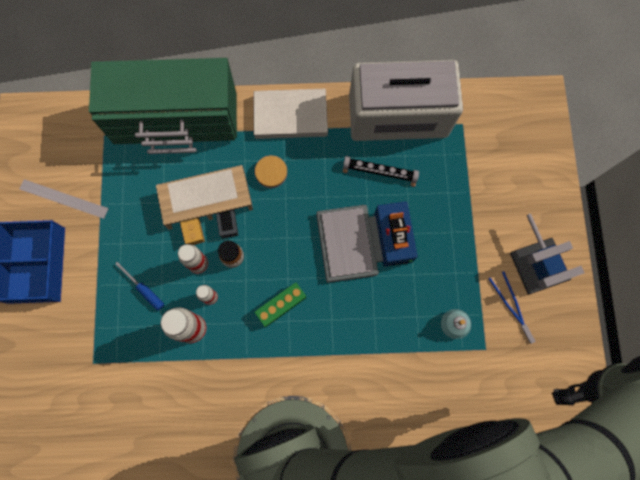

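View pics/side0.png

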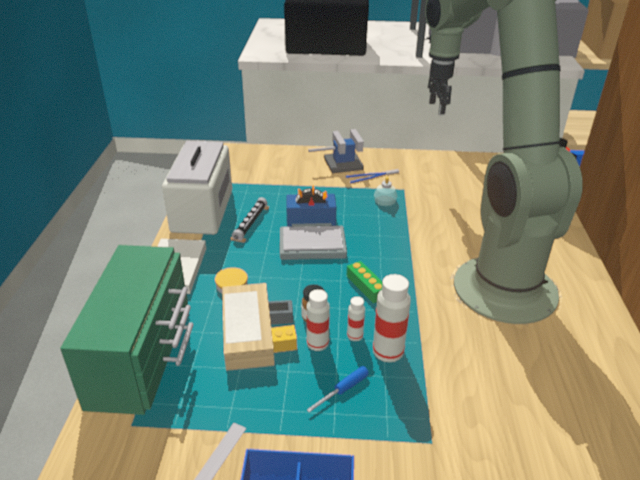

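```bash
cat >> h.py <<'E'
def unproj(f,uv,z):
    K,R,t=map(np.array,(f['intrinsics'],f['R'],f['t']))
    uv=np.atleast_2d(uv).astype(float); r=(R.T@np.linalg.inv(K)@np.c_[uv,np.ones(len(uv))].T).T
    c=-R.T@t; return c+r*((z-c[2])/r[:,2])[:,None]
def rect(f,mask,z):
    m=mask.astype(np.uint8); cs,_=cv2.findContours(m,cv2.RETR_EXTERNAL,cv2.CHAIN_APPROX_NONE)
    c=max(cs,key=cv2.contourArea)[:,0]; w=unproj(f,c,z)[:,:2]*1000
    (cx,cy),(a,b),th=cv2.minAreaRect(w.astype(np.float32)); return (round(cx,1),round(cy,1)),(round(a),round(b)),round(th,1)
E
python3 - <<'E'
from h import *
f=bot.grab_frame('top')
img=f['img']
for n,z in(('rack',.056),('warmer',.03),('block_mid',.04),('can_mid',.118),('spare_mid',.038),('minute_wheel',.11)):
    for d in bot.trace(n,f)[:4]:
        print(n,round(d['conf'],2),d['region'].sum(),np.argwhere(d['region']).mean(0).round(),rect(f,d['region'],z))
# plate by colour-less: edges
h=cv2.cvtColor(img,cv2.COLOR_RGB2HSV)
m=np.zeros(h.shape[:2],bool); m[200:285,312:382]=True; m&=(h[...,1]<60)
print('plate',rect(f,m,.03))
a=cv2.resize(img[140:340,130:310],None,fx=2.8,fy=2.8,interpolation=2)
b=cv2.resize(img[190:290,310:425],None,fx=2.8,fy=2.8,interpolation=2)
o=np.zeros((600,800,3),np.uint8); o[:a.shape[0],:a.shape[1]]=a; b=b[:,:800-a.shape[1]]; o[:b.shape[0],a.shape[1]:a.shape[1]+b.shape[1]]=b
g=bot.grab_frame('side')['img']; c=cv2.resize(g[180:270,275:345],None,fx=3.8,fy=3.4,interpolation=2)[:,:800-a.shape[1]]
o[290:290+c.shape[0],a.shape[1]:a.shape[1]+c.shape[1]]=c[:310]
cv2.imwrite('pics/c1.png',o[:,:,::-1])
E
```

```text
rack 0.76 3728 [196. 203.] ((651.8, 213.0), (126, 232), 11.8)
warmer 0.72 6113 [240. 365.] ((528.8, -207.5), (190, 243), 6.2)
block_mid 0.65 965 [305. 279.] ((367.3, 22.1), (50, 130), 34.5)
block_mid 0.57 487 [232. 192.] ((564.0, 246.2), (70, 50), 13.0)
can_mid 0.96 586 [259. 192.] ((478.0, 229.2), (80, 51), 44.1)
can_mid 0.77 1124 [326. 183.] ((316.9, 247.0), (104, 71), 70.2)
can_mid 0.58 301 [295. 206.] ((388.4, 192.8), (54, 38), 44.3)
spare_mid 0.97 479 [224. 227.] ((582.4, 156.1), (73, 48), 8.8)
minute_wheel 0.71 528 [230. 397.] ((534.2, -277.3), (86, 41), 6.4)
plate ((525.8, -164.0), (190, 153), 6.1)
```

View pics/c1.png

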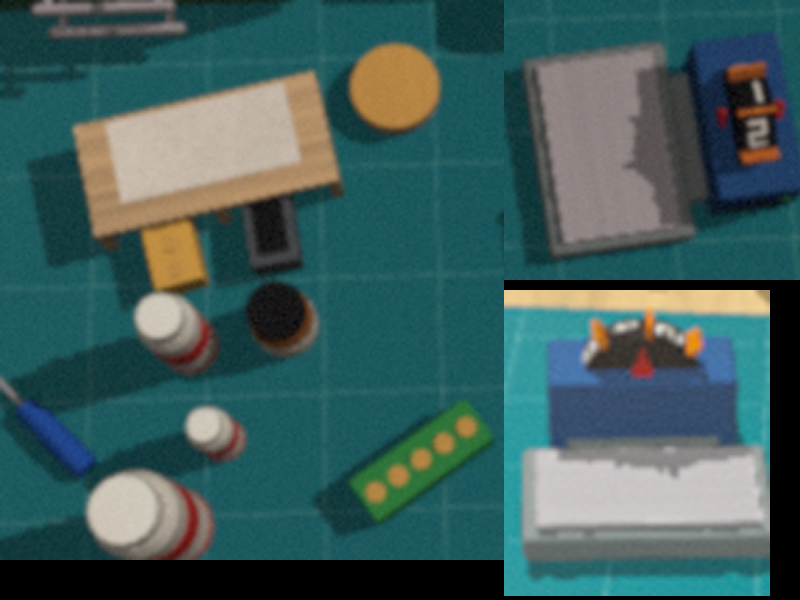

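Three cans are at top-view pixels (190,257), (183,323) and (206,294). The middle-sized one at (190,257), directly in front of the yellow block (192,231), is the one meant. The crop confirms this. The green block at (280,305) is the look-alike. A rib now stands on top of the wheel between digits 1 and 2, so the joint is at about 1.18.

```bash
python3 -m jog '[[[30,-24,0,0,0,0,1],[30,-24,0,0,0,0,1],[30,-24,0,0,0,0,1],[30,-24,0,0,0,0,1],[30,-24,0,0,0,0,1]]]' >/dev/null; python3 -m jog '[[[30,-24,0,0,0,0,1],[30,-24,0,0,0,0,1],[30,-24,0,0,0,0,1],[30,-24,0,0,0,0,1],[30,-24,0,0,0,0,1]]]' >/dev/null; python3 -m jog '[[[30,-24,0,0,0,0,1],[30,-24,0,0,0,0,1],[30,-24,0,0,0,0,1],[30,-24,0,0,0,0,1],[30,-24,0,0,0,0,1]]]'; python3 -m jog '[[[8,-37,0,0,0,0,1],[8,-37,0,0,0,0,1],[8,-37,0,0,0,0,1],[8,-37,0,0,0,0,1],[8,-37,0,0,0,0,1]]]' >/dev/null;  python3 -m jog '[[[8,-37,0,0,0,0,1],[8,-37,0,0,0,0,1],[8,-37,0,0,0,0,1],[8,-37,0,0,0,0,1],[0,0,0,0,0,0,1]]]'
python3 - <<'E'
from h import *
st()
f=look('wrist',['can_mid','block_mid','jar_mid','rack'])
cv2.imwrite('pics/w1.png',f['img'][:,:,::-1])
look('side',['can_mid','block_mid','burner_mid']);look('top',['can_mid','block_mid'])
E
```

```text
clock: 3.2
position: [0.5016, -0.1467, 0.3041]
tool_rot: [3.141, -0.0, 0.245]
force: [0.4, -0.0, -0.1]
grip_width: 0.0856
finger_force: 0.0
clock: 4.2
position: [0.4891, 0.1975, 0.304]
tool_rot: [-3.139, -0.001, 0.251]
force: [-0.6, -1.0, -0.7]
grip_width: 0.0859
finger_force: 0.0
{'clock': 4.2, 'position': [0.489, 0.197, 0.304], 'tool_rot': [-3.139, -0.001, 0.251], 'force': [-0.581, -1.0, -0.68], 'grip_width': 0.086, 'finger_force': 0.0}
wrist can_mid 0.72 [0.3173 0.245  0.0996] 
wrist can_mid 0.65 [0.3988 0.203  0.0542] 
wrist block_mid 0.88 [0.603  0.2528 0.0151] 
wrist block_mid 0.23 [0.6274 0.1556 0.0206] 
wrist rack 0.73 [6.599e-01 2.118e-01 1.000e-04] 
side can_mid 0.89 [0.491  0.2354 0.0715] [316. 320.]
side can_mid 0.79 [0.3224 0.2481 0.0992] [390. 319.]
side can_mid 0.76 [0.3965 0.1975 0.0559] [357. 316.]
side block_mid 0.89 [0.3714 0.0202 0.0198] [366. 281.]
side block_mid 0.71 [0.604  0.2555 0.0229] [268. 339.]
side burner_mid 0.83 [ 0.3076 -0.4238  0.0435] [385. 188.]
side burner_mid 0.47 [0.502  0.1451 0.0453] [314. 303.]
top can_mid 0.69 [0.3241 0.2495 0.1053] [183. 323.]
top can_mid 0.44 [ 0.3072 -0.4241  0.0403] [458. 323.]
top block_mid 0.62 [0.3689 0.0195 0.0178] [281. 305.]
```

```bash
python3 -m jog '[[[5,-18,0,0,0,0,1],[4,-18,0,0,0,0,1],[0,0,15,0,0,0,1],[0,0,25,0,0,0,1],[0,0,25,0,0,0,1]]]' ; python3 -m jog '[[[0,0,25,0,0,0,1],[0,0,25,0,0,0,1],[0,0,20,0,0,0,1],[0,0,7,0,0,0,1],[0,0,0,0,0,0,1]]]'; python3 -m jog '[[[0,0,0,0,0,0,0.5],[0,0,0,0,0,0,0.5],[0,0,0,0,0,0,0.4],[0,0,0,0,0,0,0.4],[0,0,0,0,0,0,0.4]]]' 30
```

```text
clock: 5.3
position: [0.4901, 0.2297, 0.2384]
tool_rot: [-3.141, -0.001, 0.245]
force: [-0.0, 0.8, -0.6]
grip_width: 0.0853
finger_force: 0.0
clock: 5.8
position: [0.4898, 0.2295, 0.1614]
tool_rot: [3.141, 0.001, 0.245]
force: [0.1, -0.9, 0.5]
grip_width: 0.0855
finger_force: 0.0
clock: 6.3
position: [0.4905, 0.2302, 0.163]
tool_rot: [-3.141, -0.002, 0.245]
force: [-0.3, 2.9, 7.0]
grip_width: 0.0511
finger_force: 30.1
```

```bash
python3 -m jog '[[[0,0,-10,0,0,0,0.3],[0,0,-10,0,0,0,0.3],[7,-13,0,0,0,0,0.3],[10,-20,0,0,0,0,0.3],[13,-25,0,0,0,0,0.3]]]' ; python3 -m jog '[[[13,-25,0,0,0,0,0.3],[10,-16,0,0,0,0,0.3],[4,-5,0,0,0,0,0.3],[0,0,0,0,0,0,0.3],[0,0,8,0,0,0,0.3]]]'; python3 -m jog '[[[0,0,5,0,0,0,0.3],[0,0,3,0,0,0,0.3],[0,0,3,0,0,0,0.3],[0,0,2,0,0,0,0.3],[0,0,0,0,0,0,0.3]]]'
```

```text
clock: 6.8
position: [0.5055, 0.2937, 0.1826]
tool_rot: [3.141, -0.0, 0.244]
force: [0.5, -0.6, -2.4]
grip_width: 0.051
finger_force: 32.6
clock: 7.3
position: [0.5204, 0.3437, 0.1745]
tool_rot: [3.142, -0.001, 0.244]
force: [0.6, 0.2, -2.9]
grip_width: 0.0513
finger_force: 32.5
clock: 7.8
position: [0.5204, 0.3456, 0.1622]
tool_rot: [-3.139, -0.002, 0.245]
force: [-3.8, 3.1, 11.1]
grip_width: 0.0511
finger_force: 29.5
```

Standing with contact; open gently and rise.

```bash
python3 -m jog '[[[0,0,0,0,0,0,0.65],[0,0,0,0,0,0,0.75],[0,0,0,0,0,0,0.85],[0,0,0,0,0,0,1],[0,0,0,0,0,0,1]]]' ; python3 -m jog '[[[0,0,-15,0,0,0,1],[0,0,-30,0,0,0,1],[0,0,-30,0,0,0,1],[0,0,-30,0,0,0,1],[0,0,-10,0,0,0,1]]]'
python3 -m jog '[[[5,35,0,0,0,0,1],[10,40,0,0,0,0,1],[8,30,0,0,0,0.035,1],[0,0,0,0,0,0,1],[0,0,0,0,0,0,1]]]'
python3 - <<'E'
from h import *
st()
f=look('side',['can_mid','block_mid','rack']); a=f['img'][230:420,180:420]
f=look('wrist',['can_mid','block_mid','rack','jar_mid'])
cv2.imwrite('pics/w2.png',f['img'][:,:,::-1])
cv2.imwrite('pics/s2.png',cv2.resize(a,None,fx=3,fy=3)[:,:,::-1])
f=look('top',['can_mid','block_mid','jar_mid'])
for d in bot.trace('block_mid',f): print(np.argwhere(d['region']).mean(0).round(),rect(f,d['region'],.04))
E
```

```text
clock: 8.3
position: [0.5201, 0.3442, 0.1608]
tool_rot: [3.142, 0.0, 0.245]
force: [-0.3, 0.1, -0.7]
grip_width: 0.0856
finger_force: 0.0
clock: 8.8
position: [0.5207, 0.3449, 0.2802]
tool_rot: [-3.14, -0.004, 0.245]
force: [-0.0, 0.2, 0.6]
grip_width: 0.0853
finger_force: 0.0
clock: 9.3
position: [0.5679, 0.2476, 0.2763]
tool_rot: [-3.141, -0.0, 0.209]
force: [0.2, 0.1, 0.2]
grip_width: 0.0855
finger_force: 0.0
{'clock': 9.3, 'position': [0.568, 0.248, 0.276], 'tool_rot': [-3.141, -0.0, 0.209], 'force': [0.246, 0.121, 0.231], 'grip_width': 0.085, 'finger_force': 0.0}
side can_mid 0.97 [0.5162 0.3496 0.0707] [301. 356.]
side can_mid 0.92 [0.3213 0.2479 0.1021] [391. 318.]
side can_mid 0.74 [0.3973 0.2014 0.0556] [356. 317.]
side block_mid 0.67 [0.6039 0.2568 0.0223] [268. 340.]
side block_mid 0.65 [0.3711 0.0165 0.0203] [366. 280.]
side rack 0.7 [ 0.6625  0.2098 -0.0007] [247. 331.]
side rack 0.59 [ 0.308  -0.4213  0.04  ] [385. 190.]
wrist can_mid 0.92 [0.5179 0.347  0.0727] 
wrist can_mid 0.69 [ 0.659   0.2114 -0.001 ] 
wrist can_mid 0.66 [0.3964 0.2024 0.0591] 
wrist rack 0.56 [0.6618 0.2144 0.0021] 
wrist jar_mid 0.92 [0.5077 0.1497 0.0399] 
top can_mid 0.73 [0.5202 0.3494 0.0738] [148. 247.]
top block_mid 0.83 [0.3671 0.02   0.0156] [281. 306.]
top jar_mid 0.36 [0.5053 0.1458 0.0429] [230. 253.]
[297. 292.] ((387.3, -6.6), (51, 61), 32.1)
```

View pics/w2.png

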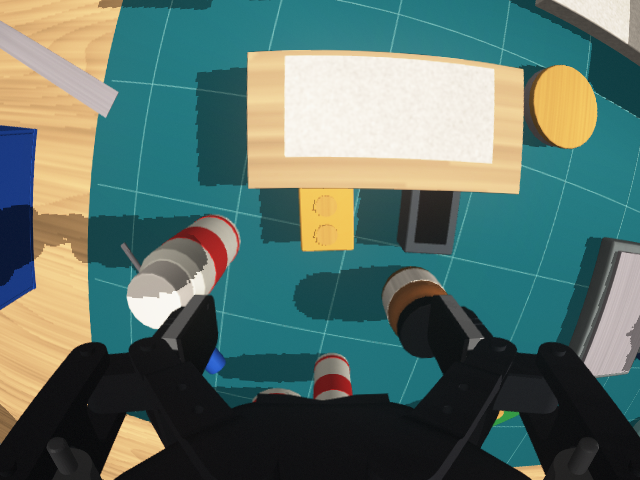

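The wrist view shows the can standing at (185,270). The block's front part is free at (326,219), with near corners at about (303,251) and (354,250).

```bash
cat >> h.py <<'E'
def wun(f,uv,z,s):
    K=np.array(f['intrinsics']); T=np.array(f['tool_from_camera'])
    d=(np.atleast_2d(uv)-K[:2,2])/[K[0,0],K[1,1]]; th=np.linalg.norm(d,axis=1,keepdims=True)
    r=np.c_[d/th*np.sin(th),np.cos(th)]
    A=Ro.from_euler('xyz',s['tool_rot']).as_matrix(); r=(A@T[:3,:3]@r.T).T; o=A@T[:3,3]+s['position']
    return o+r*((z-o[2])/r[:,2])[:,None]
E
python3 - <<'E'
from h import *
s=bot.observe(); f=bot.grab_frame('wrist')
h=cv2.cvtColor(f['img'],cv2.COLOR_RGB2HSV)
m=np.zeros(h.shape[:2],bool); m[192:256,292:362]=True; m&=(h[...,1]>150)&(h[...,0]>15)&(h[...,0]<32)&(h[...,2]>150)
ys,xs=np.where(m);print(m.sum(),xs.min(),xs.max(),ys.min(),ys.max())
w=wun(f,np.c_[xs,ys],.038,s)[:,:2]*1000
print(cv2.minAreaRect(w.astype(np.float32)))
print(wun(f,[[303,251],[354,250],[299.5,190],[352.5,189]],.038,s).round(4))
E
```

```text
2845 298 351 192 250
((565.9465942382812, 245.01031494140625), (51.19635009765625, 44.84234619140625), 13.13482666015625)
[[0.5362 0.2579 0.038 ]
 [0.5463 0.2147 0.038 ]
 [0.5878 0.2712 0.038 ]
 [0.5979 0.2281 0.038 ]]
```

```bash
python3 -c "
from h import *
print(bot.grab_frame('wrist')['tool_from_camera'])"; python3 -m jog '[[[-1,4,20,0,0,-0.02,1],[0,0,30,0,0,0,1],[0,0,30,0,0,0,1],[0,0,30,0,0,0,1],[0,0,25,0,0,0,1]]]' ; python3 -m jog '[[[0,0,20,0,0,0,1],[0,0,20,0,0,0,1],[0,0,12,0,0,0,1],[0,0,7,0,0,0,1],[0,0,0,0,0,0,1]]]'
```

```text
[[-2.46509086e-04 -9.63801884e-01 -2.66619330e-01  6.64972776e-02]
 [ 9.99999962e-01 -2.04295978e-04 -1.86063884e-04  5.95593366e-04]
 [ 1.24859465e-04 -2.66619365e-01  9.63801898e-01 -7.04615701e-02]
 [ 0.00000000e+00  0.00000000e+00  0.00000000e+00  1.00000000e+00]]
clock: 10.6
position: [0.5674, 0.2437, 0.1394]
tool_rot: [3.142, 0.001, 0.23]
force: [-0.8, -0.1, 0.0]
grip_width: 0.0854
finger_force: 0.0
clock: 11.1
position: [0.5675, 0.2438, 0.0815]
tool_rot: [3.141, 0.001, 0.23]
force: [-0.9, 0.5, -0.6]
grip_width: 0.0857
finger_force: 0.0
```

```bash
python3 -m jog '[[[0,0,0,0,0,0,0.5],[0,0,0,0,0,0,0.3],[0,0,0,0,0,0,0.3],[0,0,0,0,0,0,0.3],[0,0,-2,0,0,0,0.3]]]' 70; python3 -m jog '[[[-8,0,0,0,0,0,0.3],[-15,0,0,0,0,0,0.3],[-15,0,0,0,0,0,0.3],[-15,0,0,0,0,0,0.3],[-15,0,0,0,0,0,0.3]]]';python3 -m jog '[[[-15,0,0,0,0,0,0.3],[-7,0,0,0,0,0,0.3],[0,0,0,0,0,0,0.3],[0,0,-10,0,0,0,0.3],[0,0,-20,0,0,0,0.3]]]'
python3 -m jog '[[[0,0,-30,0,0,0,0.3],[0,0,-30,0,0,0,0.3],[0,0,-30,0,0,0,0.3],[0,0,-20,0,0,0,0.3],[0,0,0,0,0,0,0.3]]]'
```

```text
clock: 11.6
position: [0.5678, 0.244, 0.0844]
tool_rot: [-3.141, -0.0, 0.23]
force: [-0.4, -0.7, -1.9]
grip_width: 0.0449
finger_force: 71.2
clock: 12.1
position: [0.5003, 0.228, 0.084]
tool_rot: [-3.142, 0.0, 0.23]
force: [0.8, 1.2, -1.7]
grip_width: 0.0451
finger_force: 71.3
clock: 12.6
position: [0.4801, 0.2233, 0.1138]
tool_rot: [3.141, 0.002, 0.23]
force: [0.7, 0.1, -2.1]
grip_width: 0.0452
finger_force: 71.8
clock: 13.1
position: [0.4815, 0.2238, 0.2271]
tool_rot: [-3.14, -0.005, 0.229]
force: [0.6, -0.7, -2.8]
grip_width: 0.0446
finger_force: 71.9
```

```bash
python3 -m jog '[[[-4,20,0,0,0,0,0.3],[-8,38,0,0,0,0,0.3],[-8,38,0,0,0,0,0.3],[-8,38,0,0,0,0,0.3],[-8,38,0,0,0,0,0.3]]]'; python3 -m jog '[[[-8,38,0,0,0,0,0.3],[-8,38,0,0,0,0,0.3],[-8,38,0,0,0,0,0.3],[-8,38,0,0,0,0,0.3],[-8,38,0,0,0,0,0.3]]]'; python3 -m jog '[[[-2,15,0,0,0,0,0.3],[0,0,0,0,0,0.06,0.3],[0,0,20,0,0,0.063,0.3],[0,0,20,0,0,0,0.3],[0,0,0,0,0,0,0.3]]]'
python3 - <<'E'
from h import *
s=st()
look('side',['plate_top','block_mid','wheel_hub']); look('top',['plate_top','block_mid','wheel_hub'])
f=look('wrist',['plate_top','block_mid','wheel_hub'])
cv2.imwrite('pics/w3.png',f['img'][:,:,::-1])
E
```

```text
clock: 13.6
position: [0.4841, 0.0461, 0.2236]
tool_rot: [-3.141, 0.0, 0.23]
force: [0.4, 0.6, -2.1]
grip_width: 0.0448
finger_force: 71.8
clock: 14.1
position: [0.4883, -0.1482, 0.2235]
tool_rot: [-3.141, 0.0, 0.23]
force: [0.9, 0.7, -2.7]
grip_width: 0.0451
finger_force: 71.8
clock: 14.6
position: [0.4891, -0.161, 0.1818]
tool_rot: [-3.14, 0.004, 0.107]
force: [0.1, 0.1, -1.8]
grip_width: 0.0449
finger_force: 71.9
{'clock': 14.6, 'position': [0.489, -0.161, 0.182], 'tool_rot': [-3.14, 0.004, 0.107], 'force': [0.104, 0.104, -1.801], 'grip_width': 0.045, 'finger_force': 71.854}
side plate_top 0.78 [ 0.5273 -0.1597  0.0301] [312. 236.]
side block_mid 0.86 [0.3709 0.018  0.019 ] [366. 280.]
side block_mid 0.62 [ 0.5223 -0.1577  0.1215] [314. 210.]
side wheel_hub 0.59 [ 0.5386 -0.279   0.0637] [311. 204.]
top plate_top 0.72 [ 0.5257 -0.1594  0.0304] [348. 242.]
top plate_top 0.47 [0.5186 0.3473 0.0716] [149. 248.]
top block_mid 0.59 [0.3675 0.0186 0.0158] [281. 306.]
top wheel_hub 0.89 [ 0.5415 -0.2838  0.0652] [398. 231.]
top wheel_hub 0.56 [ 0.6597  0.2142 -0.0019] [207. 201.]
wrist block_mid 0.85 [0.3749 0.0179 0.019 ] 
wrist block_mid 0.56 [ 0.5237 -0.1561  0.1185] 
wrist wheel_hub 0.57 [ 0.5394 -0.2866  0.0615]
```

View pics/w3.png

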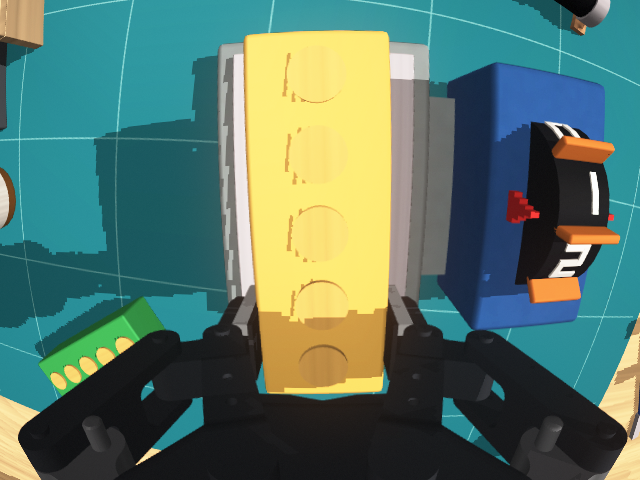

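The wrist view shows the block squarely over the plate (its far end at (317,32)–(317,390)), cups up, clear of the blue box at (450,200). Lowering it now.

```bash
python3 -m jog '[[[2,0,20,0,0,0,0.3],[2,0,20,0,0,0,0.3],[0,0,14,0,0,0,0.3],[0,0,8,0,0,0,0.3],[0,0,3,0,0,0,0.3]]]'; python3 -m jog '[[[0,0,2,0,0,0,0.3],[0,0,2,0,0,0,0.3],[0,0,1,0,0,0,0.3],[0,0,1,0,0,0,0.3],[0,0,0,0,0,0,0.3]]]'
```

```text
clock: 15.7
position: [0.4937, -0.161, 0.1183]
tool_rot: [-3.141, 0.001, 0.107]
force: [0.7, -0.2, -1.7]
grip_width: 0.0451
finger_force: 72.0
clock: 16.2
position: [0.4941, -0.1611, 0.1131]
tool_rot: [3.141, -0.0, 0.107]
force: [-0.5, -0.8, -1.4]
grip_width: 0.0449
finger_force: 72.0
```

```bash
python3 -m jog '[[[0,0,1,0,0,0,0.3],[0,0,1,0,0,0,0.3],[0,0,0,0,0,0,0.3]]]'; python3 -m jog '[[[0,0,1,0,0,0,0.3],[0,0,0,0,0,0,0.3]]]'
```

```text
clock: 16.5
position: [0.4941, -0.1611, 0.1129]
tool_rot: [3.141, -0.001, 0.107]
force: [-13.9, 2.8, 47.2]
grip_width: 0.0448
finger_force: 77.8
clock: 16.7
position: [0.4941, -0.1611, 0.1128]
tool_rot: [3.14, -0.001, 0.107]
force: [-20.4, 5.2, 72.0]
grip_width: 0.045
finger_force: 80.9
```

```bash
python3 -m jog '[[[0,0,-2,0,0,0,0.3],[0,0,0,0,0,0,0.3]]]'; python3 -m jog '[[[0,0,0,0,0,0,0.6],[0,0,0,0,0,0,0.7],[0,0,0,0,0,0,0.8],[0,0,0,0,0,0,0.85],[0,0,0,0,0,0,0.85]]]'; python3 -m jog '[[[0,0,-10,0,0,0,0.85],[0,0,-30,0,0,0,0.85],[0,0,-40,0,0,0,0.85],[0,0,-20,0,0,0,0],[0,0,0,0,0,0,0]]]'
python3 - <<'E'
from h import *
s=st()
look('side',['plate_top','block_mid','wheel_hub','wheel_top','can_mid']); look('top',['plate_top','wheel_hub','wheel_top'])
f=look('wrist',['plate_top','block_mid','wheel_hub','wheel_top'])
cv2.imwrite('pics/w4.png',f['img'][:,:,::-1])
E
```

```text
clock: 16.9
position: [0.4943, -0.1612, 0.1129]
tool_rot: [3.141, -0.001, 0.107]
force: [-6.1, 1.5, 27.2]
grip_width: 0.0449
finger_force: 75.8
clock: 17.4
position: [0.4939, -0.161, 0.1118]
tool_rot: [-3.141, 0.0, 0.107]
force: [0.8, 0.3, -0.3]
grip_width: 0.0726
finger_force: 0.0
clock: 17.9
position: [0.495, -0.1614, 0.2153]
tool_rot: [3.14, -0.005, 0.106]
force: [-0.1, 0.6, 0.5]
grip_width: 0.0448
finger_force: 0.0
{'clock': 17.9, 'position': [0.495, -0.161, 0.215], 'tool_rot': [3.14, -0.005, 0.106], 'force': [-0.095, 0.598, 0.512], 'grip_width': 0.045, 'finger_force': 0.0}
side plate_top 0.68 [ 0.5278 -0.1622  0.0278] [312. 236.]
side block_mid 0.98 [ 0.5312 -0.1588  0.054 ] [311. 229.]
side block_mid 0.43 [0.7322 0.0377 0.0138] [231. 280.]
side wheel_hub 0.67 [ 0.5364 -0.2841  0.0617] [312. 204.]
side wheel_top 0.65 [ 0.5401 -0.2848  0.1095] [311. 190.]
side can_mid 0.9 [0.5174 0.3487 0.0689] [301. 357.]
side can_mid 0.71 [0.3988 0.2    0.0548] [356. 317.]
side can_mid 0.58 [0.3193 0.2491 0.1033] [392. 318.]
side can_mid 0.24 [ 6.625e-01  2.074e-01 -6.000e-04] [247. 330.]
top plate_top 0.94 [ 0.531  -0.1613  0.0307] [349. 240.]
top wheel_hub 0.58 [ 0.5429 -0.2861  0.0673] [399. 231.]
top wheel_top 0.73 [ 0.5423 -0.2829  0.1044] [400. 227.]
wrist block_mid 0.89 [ 0.532  -0.1574  0.0481] 
wrist block_mid 0.87 [0.3749 0.0172 0.0184] 
wrist wheel_hub 0.73 [ 0.5421 -0.2874  0.0601] 
wrist wheel_top 0.84 [ 0.5394 -0.2843  0.1096]
```

View pics/w4.png

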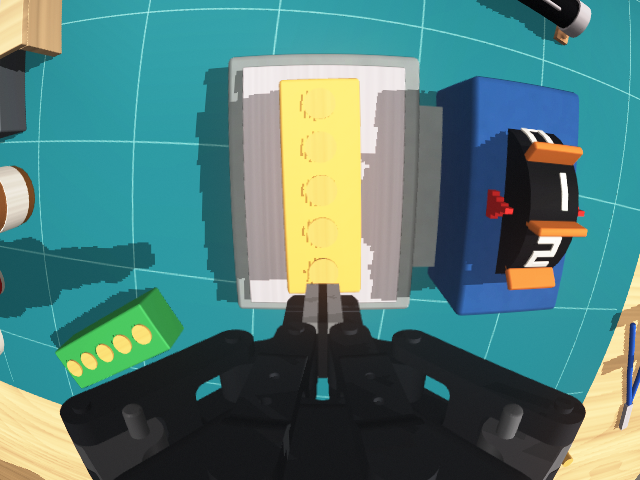

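Block lies flat on the plate at (320,190). The wheel's ribs appear at about (555,155), (557,229) and (530,279), with the red pointers at (497,205) and (582,213). I'll fit the joint value to the ribs.

```bash
cat >> h.py <<'E'
HUB=np.array([.541,-.2845,.062]); WY=.107
def wproj(f,X,s):
    K=np.array(f['intrinsics']); T=np.linalg.inv(np.array(f['tool_from_camera']))
    A=Ro.from_euler('xyz',s['tool_rot']).as_matrix(); P=(np.atleast_2d(X)-s['position'])@A; P=P@T[:3,:3].T+T[:3,3]
    th=np.arctan2(np.linalg.norm(P[:,:2],axis=1),P[:,2]); n=P[:,:2]/np.linalg.norm(P[:,:2],axis=1,keepdims=True)
    return n*th[:,None]*[K[0,0],K[1,1]]+K[:2,2]
def wheel(f,s,lim=.85):
    """fit joint mod pi/4 from orange pixels: score of projected ribs on the orange mask"""
    h=cv2.cvtColor(f['img'],cv2.COLOR_RGB2HSV); m=((h[...,0]<17)&(h[...,0]>5)&(h[...,1]>150)&(h[...,2]>110)).astype(np.float32)
    c,sn=np.cos(WY),np.sin(WY); best=[]
    for dx in(-.004,0,.004):
      for q in np.arange(0,np.pi/4,.01):
        sc=0
        for k in range(-2,3):
            a=q+np.pi/8+k*np.pi/4
            if abs(a)>lim: continue
            # sample in side-of-rib quad: outer face + background either side
            for t,w in((-.002,1),(0,1),(.002,1),(-.0065,-1),(.0065,-1)):
                v=np.linspace(-.015,.015,11); x=dx+.06*np.sin(a)+t*np.cos(a); z=.06*np.cos(a)-t*np.sin(a)
                X=HUB+np.c_[c*x-sn*v,sn*x+c*v,np.full(11,z)]
                p=wproj(f,X,s).astype(np.float32)
                sc+=w*cv2.remap(m,p[None,:,0].copy(),p[None,:,1].copy(),cv2.INTER_LINEAR).mean()
        best.append((sc,q,dx))
    best.sort(reverse=True); print('joint mod .785:',[(round(float(b[0]),2),round(float(b[1]),2),b[2]) for b in best[:5]],'orange',int(m.sum()))
    return best[0][1]
E
python3 - <<'E'
from h import *
s=bot.observe(); f=bot.grab_frame('wrist'); wheel(f,s)
print(wproj(f,[[.541,-.2845,.11]],s))
from h import *
for q in(.2,.3,.4,.5): print(q,[wproj(f,HUB+[.06*np.sin(a)*.994,.06*np.sin(a)*.107,.06*np.cos(a)],s).round()[0].tolist() for a in (q-1.178,q-.393,q+.393)])
E
```

```text
joint mod .785: [(3.98, 0.34, -0.004), (3.77, 0.28, 0), (3.55, 0.27, 0), (3.52, 0.33, -0.004), (3.48, 0.35, -0.004)] orange 3160
[[555.68267302 213.64158436]]
0.2 [[530.0, 289.0], [564.0, 239.0], [563.0, 153.0]]
0.3 [[535.0, 286.0], [566.0, 229.0], [560.0, 143.0]]
0.4 [[540.0, 282.0], [568.0, 218.0], [556.0, 135.0]]
0.5 [[544.0, 278.0], [569.0, 206.0], [552.0, 128.0]]
```

```bash
python3 -m jog '[[[1,30,0,0,0,0,0],[1,35,0,0,0,0,0],[1,35,0,0,0,0,0],[1,27,0,0,0,0,0],[0,0,0,0,0,0,0]]]'; python3 -m jog '[[[0,0,8,0,0,0,0],[0,0,0,0,0,0,0]]]'
python3 - <<'E'
from h import *
s=st(); c,n=np.cos(WY),np.sin(WY); d=(np.array(s['position'])-HUB)*1000
print('tip in hub frame x,y,z mm',(c*d[0]+n*d[1]).round(1),(-n*d[0]+c*d[1]).round(1),(d[2]-72.6).round(1))
g=look('side',['wheel_hub','wheel_top'])
f=look('wrist',['wheel_hub','wheel_top']); wheel(f,s)
a=cv2.resize(g['img'][150:250,260:360],(400,400),interpolation=2); b=cv2.resize(f['img'],(400,300)); b=cv2.resize(f['img'][80:400,160:480],(400,400))
cv2.imwrite('pics/w5.png',np.hstack([a,b])[:,:,::-1])
E
```

```text
clock: 19.2
position: [0.5109, -0.2907, 0.2116]
tool_rot: [3.14, 0.0, 0.102]
force: [-0.5, 0.8, -0.0]
grip_width: -0.0001
finger_force: 0.0
clock: 19.4
position: [0.5111, -0.2857, 0.2028]
tool_rot: [-3.14, 0.001, 0.108]
force: [-0.2, 0.8, 0.1]
grip_width: 0.0002
finger_force: 0.0
{'clock': 19.4, 'position': [0.511, -0.286, 0.203], 'tool_rot': [-3.14, 0.001, 0.108], 'force': [-0.156, 0.804, 0.086], 'grip_width': 0.0, 'finger_force': 0.0}
tip in hub frame x,y,z mm -29.9 2.0 68.2
side wheel_hub 0.91 [ 0.5372 -0.2792  0.0611] [312. 205.]
side wheel_top 0.78 [ 0.539  -0.2864  0.107 ] [311. 191.]
side wheel_top 0.6 [ 0.5259 -0.1611  0.0271] [313. 237.]
wrist wheel_top 0.61 [ 0.5382 -0.2843  0.1123] 
joint mod .785: [(3.67, 0.35, -0.004), (3.64, 0.34, -0.004), (3.56, 0.36, -0.004), (3.25, 0.28, 0), (3.17, 0.37, -0.004)] orange 3611
```

View pics/w5.png

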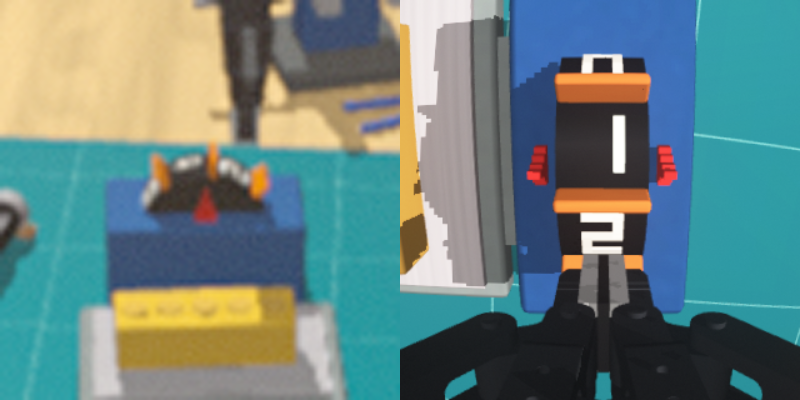

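Side view (left half) shows the shut fingertip at (242,135), just short of the wheel; the wrist view (right half) shows it over the "2" gap, with the rib at (602,203) ahead of it, so the joint is about 1.11.

```bash
sed -i 's/HUB=np.array(\[.541/HUB=np.array([.538/' h.py
cat >> h.py <<'E'
def tip():
    s=st(); c,n=np.cos(WY),np.sin(WY); d=(np.array(s['position'])-HUB)*1000
    print('tip in hub frame x,y,z mm',(c*d[0]+n*d[1]).round(1),(-n*d[0]+c*d[1]).round(1),(d[2]-72.6).round(1)); return s
E
python3 -m jog '[[[0,0,10,0,0,0,0],[0,0,8,0,0,0,0],[0,0,0,0,0,0,0],[8,0,0,0,0,0,0],[8,0,0,0,0,0,0]]]'; python3 -m jog '[[[8,0,0,0,0,0,0],[8,0,0,0,0,0,0],[8,0,1,0,0,0,0],[8,0,1,0,0,0,0],[0,0,0,0,0,0,0]]]'; python3 -c "
from h import *
tip()"; python3 -m jog '[[[0,0,-12,0,0,0,0],[0,0,-12,0,0,0,0],[-20,0,0,0,0,0,0],[-28,0,0,0,0,0,0],[0,0,0,0,0,0,0]]]'
python3 - <<'E'
from h import *
s=tip(); f=bot.grab_frame('wrist'); wheel(f,s); g=bot.grab_frame('side')
a=cv2.resize(g['img'][150:250,260:360],(400,400),interpolation=2); b=cv2.resize(f['img'][80:400,160:480],(400,400))
cv2.imwrite('pics/w6.png',np.hstack([a,b])[:,:,::-1])
E
```

```text
clock: 20.2
position: [0.528, -0.2853, 0.186]
tool_rot: [3.142, 0.0, 0.107]
force: [-2.6, -1.4, 1.3]
grip_width: -0.0
finger_force: 0.9
clock: 20.7
position: [0.5603, -0.2813, 0.1837]
tool_rot: [-3.141, -0.001, 0.108]
force: [-1.1, 0.4, 0.2]
grip_width: 0.0
finger_force: 0.0
{'clock': 20.7, 'position': [0.56, -0.281, 0.184], 'tool_rot': [-3.141, -0.001, 0.108], 'force': [-1.087, 0.381, 0.249], 'grip_width': 0.0, 'finger_force': 0.0}
tip in hub frame x,y,z mm 22.6 0.8 49.1
clock: 21.2
position: [0.5086, -0.2883, 0.2093]
tool_rot: [3.14, 0.001, 0.104]
force: [0.9, -1.8, 0.2]
grip_width: -0.0001
finger_force: 0.0
{'clock': 21.2, 'position': [0.509, -0.288, 0.209], 'tool_rot': [3.14, 0.001, 0.104], 'force': [0.874, -1.825, 0.17], 'grip_width': -0.0, 'finger_force': 0.0}
tip in hub frame x,y,z mm -29.7 -0.6 74.7
joint mod .785: [(4.42, 0.33, -0.004), (3.91, 0.34, -0.004), (3.9, 0.32, -0.004), (3.75, 0.35, -0.004), (3.73, 0.31, -0.004)] orange 3802
```

View pics/w6.png

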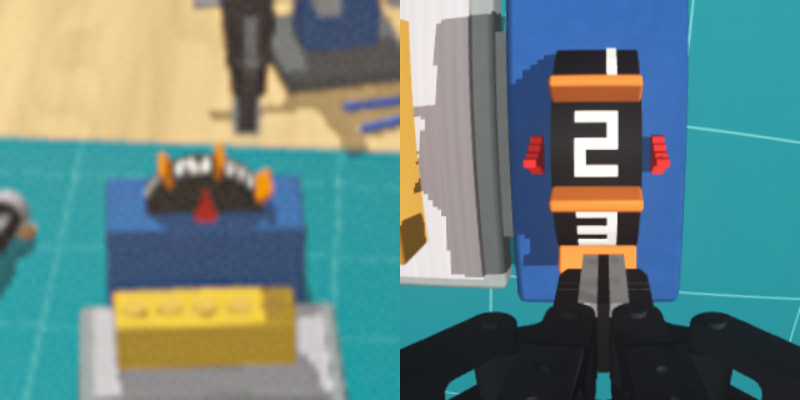

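The stroke worked: the wrist view now shows "2" between the pointers at (595,145), with the next rib at (597,200). I'll repeat it twice.

```bash

python3 -m jog '[[[2,0,12,0,0,0,0],[0,0,12,0,0,0,0],[0,0,0,0,0,0,0],[8,0,0,0,0,0,0],[8,0,0,0,0,0,0]]]'; python3 -m jog '[[[8,0,0,0,0,0,0],[8,0,0,0,0,0,0],[8,0,1,0,0,0,0],[8,0,1,0,0,0,0],[0,0,0,0,0,0,0]]]'; python3 -m jog '[[[0,0,-12,0,0,0,0],[0,0,-12,0,0,0,0],[-20,0,0,0,0,0,0],[-28,0,0,0,0,0,0],[0,0,0,0,0,0,0]]]'
python3 - <<'E'
from h import *
s=tip(); f=bot.grab_frame('wrist'); wheel(f,s)
E
```

```text
clock: 21.8
position: [0.5301, -0.2849, 0.184]
tool_rot: [-3.141, 0.0, 0.107]
force: [-1.6, -0.5, -0.9]
grip_width: -0.0003
finger_force: 1.0
clock: 22.3
position: [0.5624, -0.2811, 0.1817]
tool_rot: [-3.141, -0.001, 0.108]
force: [-0.1, 0.3, 0.7]
grip_width: 0.0002
finger_force: 0.0
clock: 22.8
position: [0.5106, -0.2881, 0.2074]
tool_rot: [3.14, 0.001, 0.104]
force: [0.9, -0.7, 0.0]
grip_width: 0.0001
finger_force: 0.0
{'clock': 22.8, 'position': [0.511, -0.288, 0.207], 'tool_rot': [3.14, 0.001, 0.104], 'force': [0.866, -0.679, 0.039], 'grip_width': 0.0, 'finger_force': 0.0}
tip in hub frame x,y,z mm -27.6 -0.6 72.8
joint mod .785: [(4.6, 0.37, -0.004), (4.35, 0.38, -0.004), (4.0, 0.36, -0.004), (3.99, 0.39, -0.004), (3.85, 0.35, -0.004)] orange 3854
```

```bash

python3 -m jog '[[[0,0,12,0,0,0,0],[0,0,11,0,0,0,0],[0,0,0,0,0,0,0],[8,0,0,0,0,0,0],[8,0,0,0,0,0,0]]]'; python3 -m jog '[[[8,0,0,0,0,0,0],[8,0,0,0,0,0,0],[8,0,1,0,0,0,0],[8,0,1,0,0,0,0],[0,0,0,0,0,0,0]]]'; python3 -m jog '[[[0,0,-12,0,0,0,0],[0,0,-12,0,0,0,0],[-20,0,0,0,0,0,0],[-28,0,0,0,0,0,0],[0,0,0,0,0,0,0]]]'
python3 - <<'E'
from h import *
s=tip(); f=bot.grab_frame('wrist'); wheel(f,s); g=bot.grab_frame('side')
a=cv2.resize(g['img'][150:250,260:360],(400,400),interpolation=2); b=cv2.resize(f['img'][80:400,160:480],(400,400))
cv2.imwrite('pics/w7.png',np.hstack([a,b])[:,:,::-1])
E
```

```text
clock: 23.35
position: [0.5301, -0.2849, 0.183]
tool_rot: [-3.141, 0.0, 0.107]
force: [-1.7, -0.2, -1.0]
grip_width: 0.0001
finger_force: 1.0
clock: 23.85
position: [0.5624, -0.2811, 0.1807]
tool_rot: [-3.141, -0.001, 0.108]
force: [2.1, 0.4, 0.7]
grip_width: -0.0003
finger_force: 0.7
clock: 24.35
position: [0.5105, -0.288, 0.2063]
tool_rot: [3.14, 0.001, 0.104]
force: [0.4, -0.3, 0.5]
grip_width: -0.0001
finger_force: 0.0
{'clock': 24.35, 'position': [0.511, -0.288, 0.206], 'tool_rot': [3.14, 0.001, 0.104], 'force': [0.382, -0.253, 0.503], 'grip_width': -0.0, 'finger_force': 0.0}
tip in hub frame x,y,z mm -27.7 -0.6 71.7
joint mod .785: [(4.74, 0.38, -0.004), (4.65, 0.39, -0.004), (4.59, 0.37, -0.004), (4.26, 0.4, -0.004), (4.02, 0.31, 0)] orange 3793
```

View pics/w7.png

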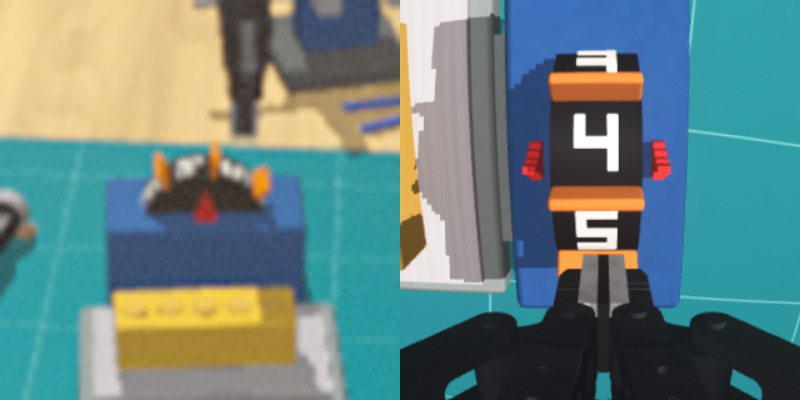

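Now "4" stands just past the pointers at (595,143), with the next rib at (597,198). A last, shorter stroke of about 33 mm should bring up the 5.

```bash

python3 -m jog '[[[0,0,12,0,0,0,0],[0,0,10,0,0,0,0],[0,0,0,0,0,0,0],[8,0,0,0,0,0,0],[8,0,0,0,0,0,0]]]'; python3 -m jog '[[[7,0,0,0,0,0,0],[5,0,0,0,0,0,0],[3,0,0,0,0,0,0],[2,0,0,0,0,0,0],[0,0,0,0,0,0,0]]]'; python3 -c "
from h import *
tip()"; python3 -m jog '[[[-3,0,0,0,0,0,0],[0,0,-12,0,0,0,0],[0,0,-12,0,0,0,0],[-25,0,-10,0,0,0,0],[-15,0,-20,0,0,0,0]]]'
python3 -m jog '[[[-10,0,-20,0,0,0,0],[0,0,0,0,0,0,0],[0,0,0,0,0,0,0]]]'
python3 - <<'E'
from h import *
s=tip(); f=bot.grab_frame('wrist'); wheel(f,s); g=look('side',['block_mid','can_mid'])
a=cv2.resize(g['img'][150:250,260:360],(400,400),interpolation=2); b=cv2.resize(f['img'][80:400,160:480],(400,400))
cv2.imwrite('pics/w8.png',np.hstack([a,b])[:,:,::-1])
E
```

```text
clock: 24.95
position: [0.5301, -0.2849, 0.183]
tool_rot: [-3.141, 0.0, 0.107]
force: [-1.7, -1.2, -0.6]
grip_width: -0.0001
finger_force: 1.0
clock: 25.45
position: [0.5465, -0.2831, 0.1829]
tool_rot: [3.142, -0.0, 0.107]
force: [0.4, -0.5, 0.5]
grip_width: -0.0004
finger_force: 0.0
{'clock': 25.45, 'position': [0.546, -0.283, 0.183], 'tool_rot': [3.142, -0.0, 0.107], 'force': [0.418, -0.465, 0.454], 'grip_width': -0.0, 'finger_force': 0.0}
tip in hub frame x,y,z mm 8.6 0.5 48.3
clock: 25.95
position: [0.5021, -0.2878, 0.2376]
tool_rot: [-3.141, 0.001, 0.107]
force: [0.5, -1.2, 0.9]
grip_width: -0.0001
finger_force: 0.0
clock: 26.25
position: [0.4938, -0.289, 0.2582]
tool_rot: [3.14, -0.002, 0.106]
force: [0.5, -0.2, 0.1]
grip_width: 0.0001
finger_force: 0.0
{'clock': 26.25, 'position': [0.494, -0.289, 0.258], 'tool_rot': [3.14, -0.002, 0.106], 'force': [0.494, -0.193, 0.101], 'grip_width': 0.0, 'finger_force': 0.0}
tip in hub frame x,y,z mm -44.4 0.2 123.6
joint mod .785: [(3.53, 0.7, 0.004), (3.21, 0.77, 0), (3.18, 0.69, 0.004), (2.92, 0.71, 0.004), (2.9, 0.78, 0)] orange 2894
side block_mid 0.74 [0.3707 0.0178 0.0169] [366. 281.]
side block_mid 0.65 [ 0.5319 -0.1556  0.0519] [310. 231.]
side can_mid 0.77 [0.5134 0.3489 0.0712] [303. 356.]
side can_mid 0.71 [0.3984 0.1998 0.0554] [356. 317.]
side can_mid 0.59 [0.3221 0.2517 0.1019] [390. 319.]
side can_mid 0.5 [ 0.522  -0.1605 -0.002 ] [314. 245.]
```

View pics/w8.png

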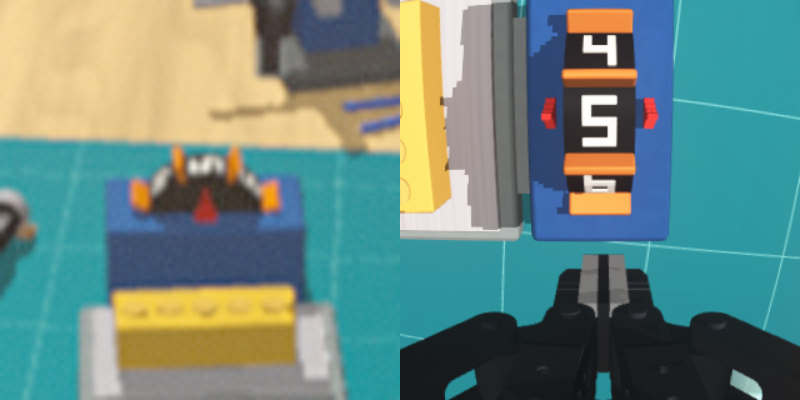

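The 5 stands between the pointers. In the side view, the ribs at (178,160) and (232,168) sit evenly either side of the pointer at (205,205). The block is on the plate and the can is standing. Handing in.

```bash
python3 -c "
from workcell import bot
print(bot.job_done())"
```

```text
the job is handed in; nothing more can be done
None
```

The job is handed in, and the verdict wasn't shown; in the last pictures the can stands aside, the yellow block lies cups up and lengthwise on the plate, and the wheel shows 5 between the pointers, at about 26 s of the 64 s allowed.

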